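# Load the plug cleaner and start its cycle

## Task

Put every spark plug lying on the bench, and the small aluminium carburetor float bowl, into the open drawer of the bench plug cleaner, then push the drawer fully home. With the drawer shut, start the cleaning cycle by pressing the keys on its deck one at a time, each all the way down and released before the next: the small round key, the square key, the small round key again, the long bar-shaped key, and last the large round key. Leave the other things on the bench where they are, and press no key while the drawer is open.

Things in the scene. Friction and masses are not known exactly. Their poses are not given: they have to be found in the camera images.
- plug1: Spark plug lying on its side, 74 mm long: steel hexagon (21 mm over flats, 24 over corners, 16 long), white porcelain 11 mm thick, thread 12 mm thick with copper tip. Origin on the axis at the hexagon's middle, 10.5 mm above what it lies on; x runs along the axis to the tip (at +33 mm; other end at -41 mm). May be absent (None at the start): two to four are present.
- plug2: Spark plug lying on its side, 74 mm long: steel hexagon (21 mm over flats, 24 over corners, 16 long), white porcelain 11 mm thick, thread 12 mm thick with copper tip. Origin on the axis at the hexagon's middle, 10.5 mm above what it lies on; x runs along the axis to the tip (at +33 mm; other end at -41 mm). May be absent (None at the start): two to four are present.
- plug3: Spark plug lying on its side, 74 mm long: steel hexagon (21 mm over flats, 24 over corners, 16 long), white porcelain 11 mm thick, thread 12 mm thick with copper tip. Origin on the axis at the hexagon's middle, 10.5 mm above what it lies on; x runs along the axis to the tip (at +33 mm; other end at -41 mm). May be absent (None at the start): two to four are present.
- plug4: Spark plug lying on its side, 74 mm long: steel hexagon (21 mm over flats, 24 over corners, 16 long), white porcelain 11 mm thick, thread 12 mm thick with copper tip. Origin on the axis at the hexagon's middle, 10.5 mm above what it lies on; x runs along the axis to the tip (at +33 mm; other end at -41 mm). May be absent (None at the start): two to four are present.
- bowl: Carburetor float bowl, a small round open aluminium cup, 51 mm across at the rim, 44 mm at the foot, 32 mm high, 3 mm wall. Origin at the centre of its underside, z up through the mouth.
- cleaner: Bench plug cleaner, a low fixed grey steel cabinet 225 mm deep, 290 wide, 90 high, with a flat deck. Origin on the bench under the middle of its front (drawer) face; x to its back, y to its left seen from the robot, z up. The four keys stand in a row along y on the deck, 55 mm behind the front face, 56 mm apart; which key has which place varies.
- drawer (a joint): How far the cleaner's drawer is pulled out towards the robot, m: 0 is fully home, 0.165 fully out. It slides along the cleaner's x with light friction and stays where left.
- drawer_in (a point): Centre of the drawer's inner floor, 12 mm above the bench; axes as the cleaner's. Inside it is 165 mm front to back and 246 mm wide; side and back walls 46 mm high; the front panel's inner side is 85 mm in front of this point, the panel 8 mm thick, its top 74 mm above the bench. Only the part pulled out is open to above; the deck over the rest is 90 mm high.
- drawer_lip (a point): Middle of the outer face of the drawer's pull lip, a dark steel bar 90 mm wide, 14 mm high, standing 14 mm proud of the front panel, its centre 58 mm above the bench. Push here, along the cleaner's x, to shut the drawer.
- key_small (a joint): Travel of the small round key, 18 mm across, m: 0 up, 0.006 fully down (about 5 N); springs back.
- key_small_top (a point): Centre of the top of the small round key, 18 mm across, a pale plastic cap that stands 14 mm above its black square housing (54 x 50 mm) and 114 mm above the bench; pressed straight down.
- key_square (a joint): Travel of the square key, 28 mm on a side, m: 0 up, 0.006 fully down (about 5 N); springs back.
- key_square_top (a point): Centre of the top of the square key, 28 mm on a side, a pale plastic cap that stands 14 mm above its black square housing (54 x 50 mm) and 114 mm above the bench; pressed straight down.
- key_bar (a joint): Travel of the long bar-shaped key, 44 mm front to back and 14 mm wide, m: 0 up, 0.006 fully down (about 5 N); springs back.
- key_bar_top (a point): Centre of the top of the long bar-shaped key, 44 mm front to back and 14 mm wide, a pale plastic cap that stands 14 mm above its black square housing (54 x 50 mm) and 114 mm above the bench; pressed straight down.
- key_large (a joint): Travel of the large round key, 38 mm across, m: 0 up, 0.006 fully down (about 5 N); springs back.
- key_large_top (a point): Centre of the top of the large round key, 38 mm across, a pale plastic cap that stands 14 mm above its black square housing (54 x 50 mm) and 114 mm above the bench; pressed straight down.
- socket: Chrome spark plug socket, upright, 26 mm across, 64 mm high; a bystander. Origin under its centre.
- fuel_cap: Black plastic fuel cap, 54 mm across, 28 mm high; a bystander. Origin under its centre.
- driver: Screwdriver lying on the bench; a bystander.
- carton: Small cardboard carton lying flat, 85 x 45 x 28 mm; a bystander. Origin under its centre.
- oil: Grey oil bottle, 68 mm across, 150 mm high; a bystander. Origin under its centre.
- flywheel_key_tin: Flat round steel tin, 60 mm across, 22 mm high; a bystander. Origin under its centre.

How it is judged (in metres and radians):
On the way, in this order (a step that is already met when the one before it is completed fails the run):
1. every spark plug present and the float bowl are in the open drawer (x of plug1 in the frame of drawer_in between -0.085 and 0.085 m and y of plug1 in the frame of drawer_in between -0.125 and 0.125 m and z of plug1 in the frame of drawer_in between -0.005 and 0.045 m and x of plug2 in the frame of drawer_in between -0.085 and 0.085 m and y of plug2 in the frame of drawer_in between -0.125 and 0.125 m and z of plug2 in the frame of drawer_in between -0.005 and 0.045 m and x of plug3 in the frame of drawer_in between -0.085 and 0.085 m and y of plug3 in the frame of drawer_in between -0.125 and 0.125 m and z of plug3 in the frame of drawer_in between -0.005 and 0.045 m and x of plug4 in the frame of drawer_in between -0.085 and 0.085 m and y of plug4 in the frame of drawer_in between -0.125 and 0.125 m and z of plug4 in the frame of drawer_in between -0.005 and 0.045 m and x of bowl in the frame of drawer_in between -0.085 and 0.085 m and y of bowl in the frame of drawer_in between -0.125 and 0.125 m and z of bowl in the frame of drawer_in between -0.005 and 0.045 m and value of joint drawer above 0.06 m), for 0.2 s.
2. the drawer is pushed fully home with all of them in it (x of plug1 in the frame of drawer_in between -0.085 and 0.085 m and y of plug1 in the frame of drawer_in between -0.125 and 0.125 m and z of plug1 in the frame of drawer_in between -0.005 and 0.045 m and x of plug2 in the frame of drawer_in between -0.085 and 0.085 m and y of plug2 in the frame of drawer_in between -0.125 and 0.125 m and z of plug2 in the frame of drawer_in between -0.005 and 0.045 m and x of plug3 in the frame of drawer_in between -0.085 and 0.085 m and y of plug3 in the frame of drawer_in between -0.125 and 0.125 m and z of plug3 in the frame of drawer_in between -0.005 and 0.045 m and x of plug4 in the frame of drawer_in between -0.085 and 0.085 m and y of plug4 in the frame of drawer_in between -0.125 and 0.125 m and z of plug4 in the frame of drawer_in between -0.005 and 0.045 m and x of bowl in the frame of drawer_in between -0.085 and 0.085 m and y of bowl in the frame of drawer_in between -0.125 and 0.125 m and z of bowl in the frame of drawer_in between -0.005 and 0.045 m and value of joint drawer below 0.004 m), for 0.2 s.
3. the small round key alone is pressed right down, drawer shut (value of joint key_small above 0.0045 m and value of joint each of key_square, key_bar, key_large below 0.002 m and value of joint drawer below 0.005 m), for 0.1 s.
4. the square key alone is pressed right down, drawer shut (value of joint key_square above 0.0045 m and value of joint each of key_small, key_bar, key_large below 0.002 m and value of joint drawer below 0.005 m), for 0.1 s.
5. the small round key (again) alone is pressed right down, drawer shut (all of step 3), for 0.1 s.
6. the long bar-shaped key alone is pressed right down, drawer shut (value of joint key_bar above 0.0045 m and value of joint each of key_small, key_square, key_large below 0.002 m and value of joint drawer below 0.005 m), for 0.1 s.
7. the large round key alone is pressed right down, drawer shut (value of joint key_large above 0.0045 m and value of joint each of key_small, key_square, key_bar below 0.002 m and value of joint drawer below 0.005 m), for 0.1 s.
At the end, for the whole second after the job is handed in: All spark plugs present and the float bowl lie at rest inside the drawer, the drawer is home to within 4 mm, all four keys are up (within 2 mm), and the other things on the bench are within 40 mm of where they were (all of step 2 and value of joint each of key_small, key_square, key_bar, key_large below 0.002 m and linear speed of each of plug1, plug2, plug3, plug4, bowl below 0.03 m/s and distance of each of socket, fuel_cap, driver, carton, oil, flywheel_key_tin from where it was at the start of the episode below 0.04 m); the robot touches nothing.
It fails at once if a key is pressed while the drawer is open (more than 20 mm) (value of joint drawer above 0.02 m and value of joint any of key_small, key_square, key_bar, key_large above 0.003 m).
It fails at once if two keys are pressed at once (value of joint each of key_small, key_square above 0.003 m or value of joint each of key_small, key_bar above 0.003 m or value of joint each of key_small, key_large above 0.003 m or value of joint each of key_square, key_bar above 0.003 m or value of joint each of key_square, key_large above 0.003 m or value of joint each of key_bar, key_large above 0.003 m).
It fails at once if another thing on the bench is shifted more than 40 mm (distance of any of socket, fuel_cap, driver, carton, oil, flywheel_key_tin from where it was at the start of the episode above 0.04 m).
Of plug1, plug2, plug3, plug4 only 2 to 4 are there at a start; the rules pass over those that are not, and their reading is None.
At some moment in a run one of plug1, plug2, plug3, plug4, bowl may be knocked a few centimetres aside while the robot is not near it.
Once in a run the grip may slacken for a moment while it holds something.
It also fails if it takes over 210 s, if anything falls off the work surface, if the arm or the gripper's body presses on something with over 40 N, if the wrist force passes 120 N, or if a joint passes its speed limit or range.

## Robot

A 7-joint arm with a two-finger parallel gripper is mounted at the origin on the work surface. World frame = base frame: x ahead of the robot, y to its left, z up, the work surface at z = 0. Lengths are in mm, angles in degrees, forces in N, time in s.
With the tool pointing down it reaches from about 425 to 875 mm from the base axis. Payload 9.9 kg.
Tool frame: the origin (TCP) lies midway between the tips of the shut fingers; the grasp point (between the pads) lies 19 mm behind it (arm.tcp_to_grasp is the distance from the TCP to the grasp point, in mm); z points along the fingers, y is the line along which they close (so a half turn about z gives the same grasp; the last joint's range is limited). The gripper opens to 85 mm and grips with 20 to 120 N. Pads are 22 mm wide; open, the fingers measure 114 mm over their backs; the gripper's body (76 mm by 85 mm) begins 54 mm behind the grasp point. The pads swing forward as they close: fully open they stand 13 mm farther back than shut.
Start: joints at [-75.103, 32.985, 1.427, 82.34, -0.859, 64.687, -3.237], TCP at [227.513, 635.505, 210.289] pointing down, gripper open.
Joint ranges: [-157.87, 157.87], [-19.46, 123.44], [-87.15, 90], [11.01, 140.99], [-62.26, 242.26], [9.8, 113.94], [-161.44, 161.44]. Speed limits (degrees/s): [127.2, 127.2, 172.46, 172.46, 180, 180, 180].

## Interface

Orientations are given as [roll, pitch, yaw] about the fixed x, y, z axes, in that order (R = Rz(yaw) Ry(pitch) Rx(roll)).
In Python, from plant import monitor, vision, workorder, arm gives the robot as it stands.
- The arm moves only by the shell command python3 -m pendant 'ROWS'. ROWS is a JSON object of lists of equal length, an entry for each row: "xyz": the shift along the world's x, y, z normalised to -1 to 1, where 1 is 30 cm, a list of three; "roll": the turn about the world's z normalised to -1 to 1, where 1 is pi rad; "hand": the closure, from 0 (fully open) to 1 (shut). A call has 1 to 5 rows; each row is the pose to reach, as a shift and turn from the pose commanded when the call began, turning the shorter way round; what a row does not reach only later rows make up. A row lasts 1/10 s, in which the tool goes at most 50 mm and 8.59 degrees, less where a joint would pass 70% of its speed; a pose out of reach is approached as far as the arm can. A call with a number of a shift or a turn outside -1 to 1 is refused whole. A call with a gripper value outside its range is refused whole. The fingers move at their own pace and stop on an object; the grip force is fixed at half the most. Time passes only in rows, so rows that repeat a pose let the fingers close. It gives the time, the measured TCP pose, the force, the opening and the grip force at its end, in the units of the state.
- monitor.read_state(): the state, without advancing time (a new reading comes with each control period).
- vision.read_camera(name): name is "scene" or "side" or "wrist"; returns a dict with "frame" (420x560x3 uint8, red, green, blue), "fx", "fy", "cx", "cy" (pixels), "world_from_camera" (4x4, takes a point from camera to world coordinates). Camera axes: x right, y down, z forward; pixel columns grow to the right and rows downward; lengths in mm; the calibration is good to about 2 mm. A picture is of the moment at which its call begins. There is no depth.
- workorder.job_done(): hands the job in; it is judged then, once.
The state is a dict: "time": time; "q": joint angles; "qvel": joint speeds; "joint_torque": joint torques, N m; "ee_pos": TCP position; "tcp_rot": TCP orientation; "contact_force": force on the tool from outside, world axes, zero at the start; "moment": the same for the moment, N m; "width": finger opening in mm; "gripper_force": force on a finger pad.
Only numpy, scipy, OpenCV 4.12 (cv2) and the standard library are available. Lean on these libraries where they do the work, as an engineer would, in place of code of your own. Each camera call takes 0.05 s, during which the arm holds its last target. There are 200 camera calls.

## Working session

There is one attempt and no reset: what is moved stays moved. The work goes in short steps, Python scripts to look and compute and a shell command to move; the robot and the scene stay as the last step left them, time stands still between calls to the robot, and variables do not carry over. Pictures are saved under pics/ and viewed, at most 14 in all, crops included, and the job is handed in when it is done.

```bash
ls; mkdir -p pics; cat > h.py <<'E'
import numpy as np, cv2
from plant import monitor, vision, workorder, arm
def snap(cam,fn,crop=None,scale=1):
    d=vision.read_camera(cam); np.savez('pics/'+fn+'.npz',**{k:np.array(v) for k,v in d.items()})
    show(fn,fn,crop,scale); return d
def show(fn,out,crop=None,scale=1):
    f=np.load('pics/'+fn+'.npz')['frame']
    if crop: f=f[crop[1]:crop[3],crop[0]:crop[2]]
    cv2.imwrite('pics/'+out+'.png',cv2.resize(f,None,fx=scale,fy=scale,interpolation=cv2.INTER_CUBIC)[:,:,::-1])
def px(fn,u,v,z):
    d=np.load('pics/'+fn+'.npz'); T=d['world_from_camera']
    r=T[:3,:3]@np.array([(u-d['cx'])/d['fx'],(v-d['cy'])/d['fy'],1.]); o=T[:3,3]
    return np.round(o+r*(z-o[2])/r[2],1)
def proj(fn,p):
    d=np.load('pics/'+fn+'.npz'); T=np.linalg.inv(d['world_from_camera'])
    c=T[:3,:3]@np.array(p)+T[:3,3]; return np.round([c[0]/c[2]*d['fx']+d['cx'],c[1]/c[2]*d['fy']+d['cy']],1)
E
python3 - <<'E'
from h import *
for c in('scene','side','wrist'):
    d=snap(c,c+'0',scale=1.4); print(c,d['fx'],np.round(d['world_from_camera'],2).tolist())
s=monitor.read_state();print(s['ee_pos'],s['tcp_rot'],s['width'],s['time'])
E
```

```text
pics
scene 480.67706698661897 [[0.32, 0.72, -0.61, 1359.76], [0.95, -0.25, 0.2, -235.73], [-0.01, -0.64, -0.76, 1051.89], [0.0, 0.0, 0.0, 1.0]]
side 401.9937616701333 [[-0.97, -0.17, 0.17, 401.77], [-0.24, 0.66, -0.71, 669.05], [0.01, -0.73, -0.68, 736.85], [0.0, 0.0, 0.0, 1.0]]
wrist 296.99631090617686 [[0.34, 0.9, 0.28, 156.2], [0.94, -0.32, -0.1, 660.64], [-0.0, 0.29, -0.96, 373.63], [0.0, 0.0, 0.0, 1.0]]
[227.37818615 635.16746329 209.6420386 ] [-1.79927636e+02  3.51106616e-03  1.60304186e+02] 85.5526579368542 0.15
```

View pics/scene0.png

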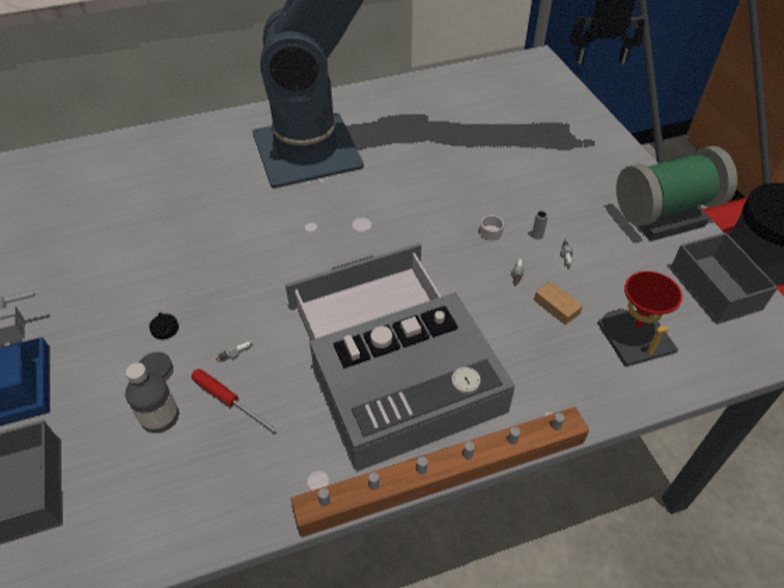

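View pics/side0.png

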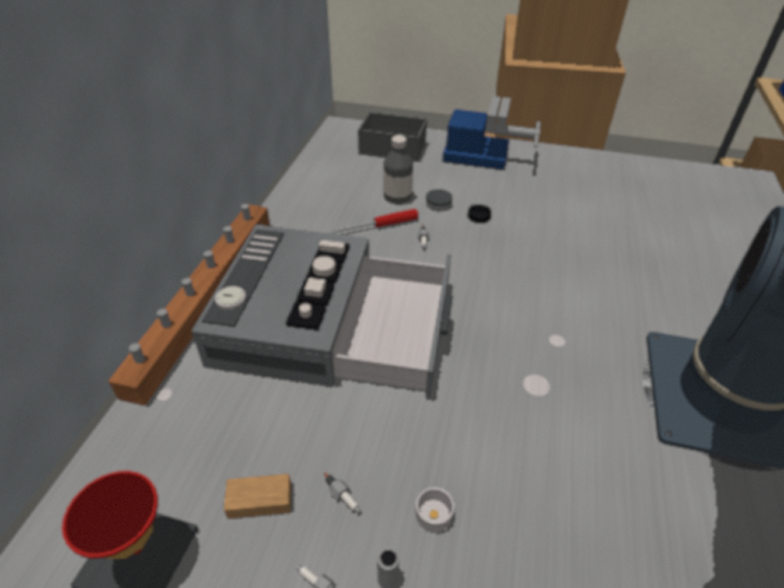

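The scene view (1.4x) shows three plugs at about (517,269), (567,253) and (235,350). The bowl is at (491,228), and the drawer is open. The keys read bar, large, square, small from image left to right. Next I'll enlarge the views.

```bash
python3 - <<'E'
from h import *
f=np.load('pics/scene0.npz')['frame']; g=np.load('pics/side0.npz')['frame']
def c(f,x,y,w,h,s): return cv2.resize(f[y:y+h,x:x+w],(w*s,h*s),interpolation=cv2.INTER_CUBIC)
a=c(f,330,140,100,75,4); b=c(f,100,210,100,75,4)   # left/right scene
d=c(f,200,170,133,100,3)[:300,:400]; e=c(g,200,330,133,90,3)[:, :400]
d=cv2.resize(d,(400,300)); e=cv2.resize(e,(400,270)); e=np.vstack([e,np.zeros((30,400,3),np.uint8)])
cv2.imwrite('pics/comp.png',np.vstack([np.hstack([a,b]),np.hstack([d,e])])[:,:,::-1])
E
```

```text
(no output)
```

View pics/comp.png

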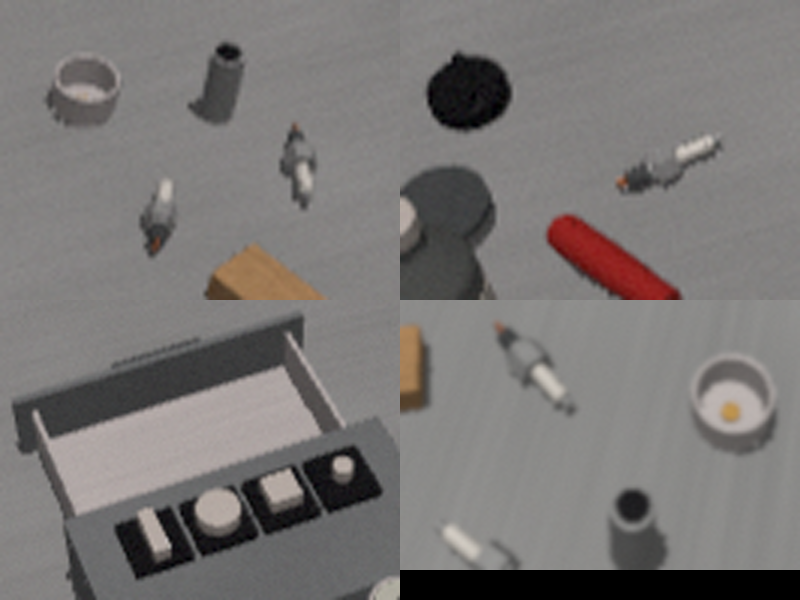

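```bash
python3 - <<'E'
from h import *
def q(u,v,ox,oy,s,z): return px('scene0',(u+.5)/s-.5+ox,(v+.5)/s-.5+oy,z)
for n,(ox,oy),t,e,h in [('A',(330,140),(154,250),(167,180),(158,213)),('B',(330,140),(294,125),(304,204),(299,155)),('C',(100,210),(222,184),(318,142),(263,167))]:
    T=q(*t,ox,oy,4,10.5);E=q(*e,ox,oy,4,10.5);H=q(*h,ox,oy,4,12); d=T-E
    print(n,'tip',T,'end',E,'org',E+d*41/74,'hex',H,'len',np.linalg.norm(d),'ang',np.degrees(np.arctan2(d[1],d[0])))
print('bowl',q(87,74,330,140,4,32))
K=[q(u,v,200,170,3,114) for u,v in((154,233),(217,208),(282,185),(343,164))]
for k in K: print(k)
d=K[3]-K[0]; print('key dir',np.degrees(np.arctan2(-d[0],d[1])),np.linalg.norm(d))
print('panel top',q(303,15,200,170,3,74),q(13,103,200,170,3,74))
print('socket',q(228,50,330,140,4,64),'cap',q(69,85,100,210,4,28))
print('side plugA',[px('side0',(u+.5)/3-.5+200,(v+.5)/3-.5+330,10.5) for u,v in((100,28),(173,108))])
print('side bowl',px('side0',(333+.5)/3-.5+200,(85+.5)/3-.5+330,32))
E
```

```text
A tip [583.3 294.   10.5] end [524.1 333.   10.5] org [556.9        311.39189189  10.5       ] hex [553.  311.5  12. ] len 70.89174846200362 ang -33.37624401593439
B tip [504.  449.   10.5] end [578.7 417.   10.5] org [537.31216216 434.72972973  10.5       ] hex [534.5 436.5  12. ] len 81.26555235768724 ang 156.810667165947
C tip [ 569.4 -315.5   10.5] end [ 556.4 -249.1   10.5] org [ 563.6027027  -285.88918919   10.5       ] hex [ 565.8 -287.5   12. ] len 67.66062370389443 ang -78.92257086228146
bowl [421.3 312.4  32. ]
[699. -86. 114.]
[691.9 -30.7 114. ]
[687.   27.1 114. ]
[682.9  82.4 114. ]
key dir 5.461204224603047 169.1678752009376
panel top [474.5 126.3  74. ] [ 492.2 -158.1   74. ]
socket [461.7 405.2  64. ] cap [ 468.2 -398.3   28. ]
side plugA [array([579.6, 294.9,  10.5]), array([518. , 335.2,  10.5])]
side bowl [423.4 306.6  32. ]
```

```bash
python3 -m pendant '{"xyz":[[0.45,-0.42,0],[0.45,-0.42,0],[0.45,-0.42,0],[0.45,-0.42,0],[0.45,-0.42,0]],"roll":[-0.02,-0.02,-0.02,-0.02,-0.02],"hand":[0,0,0,0,0]}'; python3 -m pendant '{"xyz":[[0.45,-0.42,0],[0.45,-0.42,0],[0.45,-0.42,0],[0.45,-0.42,0],[0.45,-0.42,0]],"roll":[0,0,0,0,0],"hand":[0,0,0,0,0]}'
python3 - <<'E'
from h import *
snap('wrist','w1',scale=1.4); s=monitor.read_state(); print(s['q'],s['time'])
E
```

```text
time: 0.65
ee_pos: [368.2, 504.3, 210.4]
tcp_rot: [-179.9, 0.2, 156.2]
contact_force: [-0.4, 0.4, -0.2]
width: 85.5
gripper_force: 0.0
time: 1.15
ee_pos: [501.9, 378.3, 210.1]
tcp_rot: [-179.9, 0.2, 156.2]
contact_force: [0.5, -0.7, 0.5]
width: 85.6
gripper_force: 0.0
[-44.12578512  28.98717116   3.91723916  90.01933045  -2.10925752
  61.09170391  26.76395205] 1.2
```

View pics/w1.png

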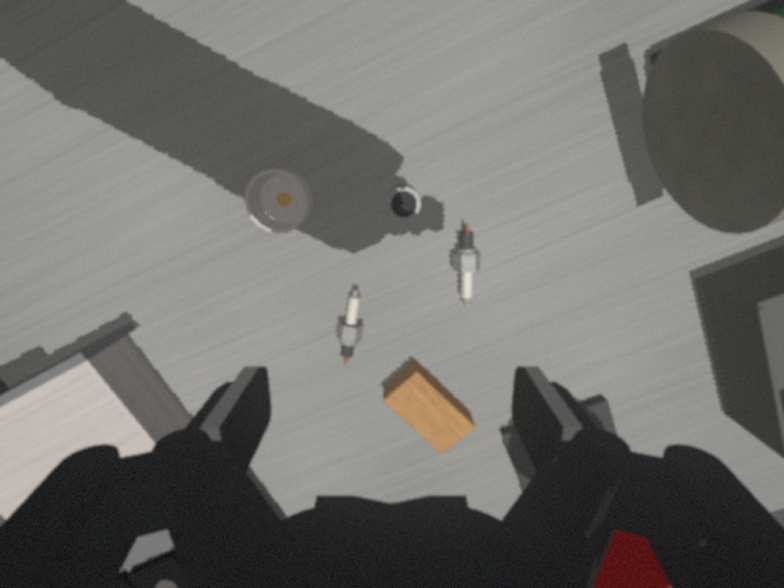

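```bash
python3 - <<'E'
from h import *
q=lambda u,v,z: px('w1',(u+.5)/1.4-.5,(v+.5)/1.4-.5,z)
for n,t,e,h in [('A',(345,361),(356,289),(349,331)),('B',(465,224),(467,301),(466,259))]:
    T=q(*t,10.5);E=q(*e,10.5);H=q(*h,12);d=T-E
    print(n,'org',E+d*41/74,'hex',H,np.linalg.norm(d),np.degrees(np.arctan2(d[1],d[0])))
print('bowl',q(278,201,32),q(284,200,3)); s=monitor.read_state(); print(s['ee_pos'])
E
```

```text
A org [553.57432432 312.30540541  10.5       ] hex [553.8 311.5  12. ] 73.69267263439427 -33.431300239782864
B org [533.93378378 436.40945946  10.5       ] hex [533.2 436.5  12. ] 70.84137209286673 160.79774286198827
bowl [421.9 313.1  32. ] [422.4 310.1   3. ]
[499.25799899 381.3914214  210.01380652]
```

```bash
python3 -m pendant '{"xyz":[[0.187,-0.238,-0.2],[0.187,-0.238,-0.35],[0.187,-0.238,-0.45],[0.187,-0.238,-0.45],[0.187,-0.238,-0.45]],"roll":[-0.055,-0.055,-0.055,-0.055,-0.055],"hand":[0.4,0.4,0.4,0.4,0.4]}'; python3 -m pendant '{"xyz":[[0,0,-0.1],[0,0,-0.2],[0,0,-0.225],[0,0,-0.225],[0,0,-0.225]],"roll":[0,0,0,0,0],"hand":[0.4,0.4,0.4,0.4,0.4]}'; python3 -m pendant '{"xyz":[[0,0,0],[0,0,0],[0,0,0],[0,0,0],[0,0,0]],"roll":[0,0,0,0,0],"hand":[1,1,1,1,1]}'
python3 -m pendant '{"xyz":[[0,0,0],[0,0,0],[0,0,0],[0,0,0],[0,0,0]],"roll":[0,0,0,0,0],"hand":[1,1,1,1,1]}'
```

```text
time: 1.7
ee_pos: [551.2, 311.8, 72.0]
tcp_rot: [-179.7, -0.2, 146.8]
contact_force: [-0.5, -1.3, -0.1]
width: 51.3
gripper_force: 0.0
time: 2.2
ee_pos: [554.2, 313.5, 9.5]
tcp_rot: [179.9, 0.0, 146.9]
contact_force: [-0.4, -0.5, 0.7]
width: 51.4
gripper_force: 0.0
time: 2.7
ee_pos: [553.7, 312.1, 8.0]
tcp_rot: [180.0, 0.0, 146.8]
contact_force: [-0.4, -0.2, -0.2]
width: -0.2
gripper_force: 0.0
time: 3.2
ee_pos: [553.6, 312.1, 7.8]
tcp_rot: [-180.0, -0.0, 146.8]
contact_force: [-0.2, 0.5, -0.2]
width: 0.0
gripper_force: 0.0
```

```bash
python3 -m pendant '{"xyz":[[0,0,0.1],[0,0,0.27],[0,0,0.4],[0,0,0.4],[0,0,0.4]],"roll":[0,0,0,0,0],"hand":[1,0.4,0.4,0.4,0.4]}'; python3 -c "
from h import *
snap('wrist','w2',scale=1.4)"
```

```text
time: 3.7
ee_pos: [554.1, 312.4, 128.9]
tcp_rot: [179.9, 0.1, 146.8]
contact_force: [-0.8, 1.2, -0.0]
width: 50.9
gripper_force: 0.0
```

View pics/w2.png

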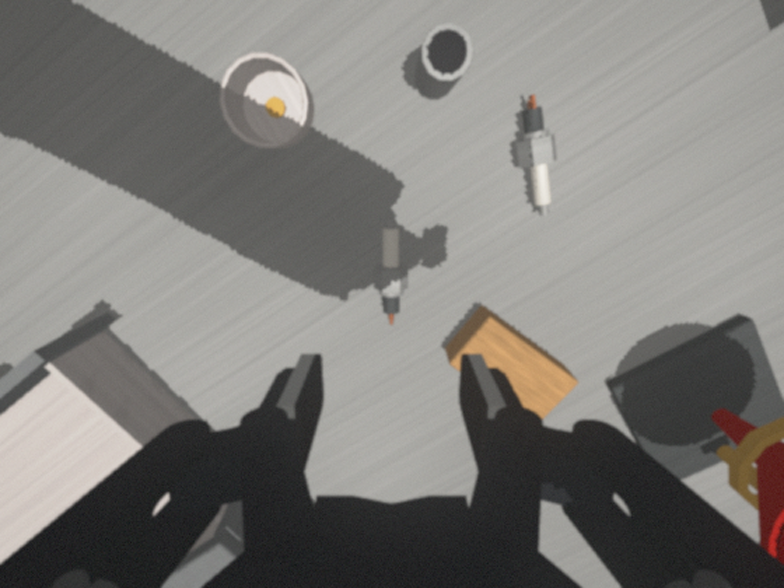

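```bash
python3 - <<'E'
from h import *
q=lambda u,v,z: px('w2',(u+.5)/1.4-.5,(v+.5)/1.4-.5,z)
for n,t,e,h in [('A',(391,321),(391,229),(392,285)),('B',(533,96),(543,214),(537,150))]:
    T=q(*t,10.5);E=q(*e,10.5);H=q(*h,12);d=T-E
    print(n,T,E,'org',E+d*41/74,'hex',H,np.linalg.norm(d),np.degrees(np.arctan2(d[1],d[0])))
print('bowl',q(266,100,32))
T=np.load('pics/w2.npz')['world_from_camera'];print(T.round(2), monitor.read_state()['ee_pos'], proj('w2',[553.6,312.1,10])*1.4)
E
```

```text
A [581.7 294.1  10.5] [525.8 330.6  10.5] org [556.77162162 310.37702703  10.5       ] hex [559.  309.8  12. ] 66.76121628610439 -33.14259647369842
B [505.  449.4  10.5] [573.3 421.6  10.5] org [535.45810811 437.0027027   10.5       ] hex [534.5 436.5  12. ] 73.74096554833 157.85230948478852
bowl [421.9 312.8  32. ]
[[ 5.5000e-01  8.0000e-01  2.5000e-01  4.9043e+02]
 [ 8.4000e-01 -5.2000e-01 -1.6000e-01  3.5344e+02]
 [ 0.0000e+00  3.0000e-01 -9.6000e-01  2.9291e+02]
 [ 0.0000e+00  0.0000e+00  0.0000e+00  1.0000e+00]] [553.27024633 312.0187779  127.5467035 ] [390.32 276.22]
```

The plug barely moved, with its hexagon at (392,285) in the picture, so the fingers closed above it. I'll go lower and look from the side before closing.

```bash
python3 -m pendant '{"xyz":[[0.01,-0.006,-0.2],[0.01,-0.006,-0.35],[0.01,-0.006,-0.423],[0.01,-0.006,-0.423],[0.01,-0.006,-0.423]],"roll":[0,0,0,0,0],"hand":[0.5,0.5,0.5,0.5,0.5]}'; python3 - <<'E'
from h import *
d=snap('side','s1'); u,v=proj('s1',[556,310,10]).astype(int); print(u,v)
show('s1','s1',(u-60,v-60,u+60,v+60),5)
E
```

```text
time: 4.25
ee_pos: [556.1, 309.9, 0.2]
tcp_rot: [-179.9, -0.0, 146.8]
contact_force: [0.4, -1.1, 0.1]
width: 42.7
gripper_force: 0.0
242 348
```

View pics/s1.png

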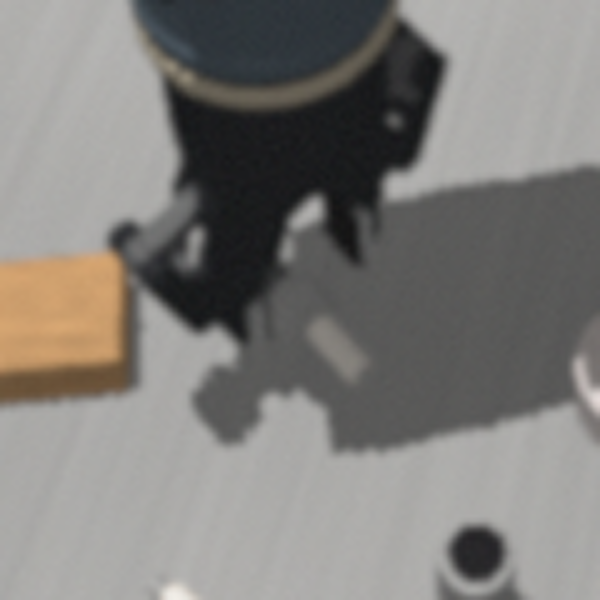

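The plug's porcelain, at (340,345), lines up with the middle of the fingers, whose tips are at (240,340) and (355,260). Closing at this lower height.

```bash
python3 -m pendant '{"xyz":[[0,0,0],[0,0,0],[0,0,0],[0,0,0],[0,0,0]],"roll":[0,0,0,0,0],"hand":[0.65,0.7,0.75,0.8,0.85]}';python3 -m pendant '{"xyz":[[0,0,0],[0,0,0],[0,0,0],[0,0,0],[0,0,0]],"roll":[0,0,0,0,0],"hand":[1,1,1,1,1]}'
```

```text
time: 4.8
ee_pos: [556.7, 310.4, 1.2]
tcp_rot: [180.0, 0.0, 146.8]
contact_force: [-0.1, -0.1, 0.4]
width: 12.9
gripper_force: 0.0
time: 5.3
ee_pos: [556.6, 310.3, 0.8]
tcp_rot: [-180.0, -0.0, 146.8]
contact_force: [-0.0, -0.0, 0.1]
width: 0.1
gripper_force: 0.0
```

```bash
python3 -c "
from h import *
snap('wrist','w3',scale=1.4)
print(monitor.read_state()['ee_pos'],proj('w3',[556.6,310.3,1])*1.4)
s=snap('scene','c3'); u,v=proj('c3',[556,310,10]).astype(int);print(u,v); show('c3','c3',(u-50,v-50,u+50,v+50),4)
a=cv2.imread('pics/w3.png')[150:550,150:550];b=cv2.imread('pics/c3.png'); cv2.imwrite('pics/m3.png',np.hstack([a,b]))
"
```

```text
[556.60204034 310.2883694    0.85111756] [391.58 348.04]
369 194
```

View pics/m3.png

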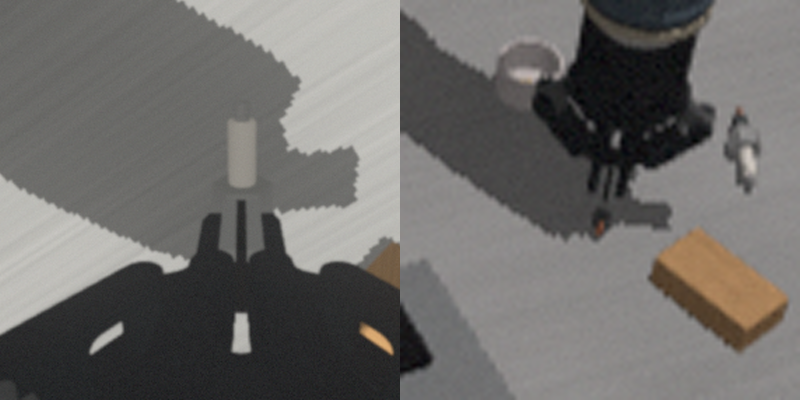

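The fingertips, at crop pixel (607,190) in the scene view, appear about 18 mm above the bench, over the hexagon. The true tip height seems higher than reported, so I'll go down carefully and watch the force.

```bash
python3 -m pendant '{"xyz":[[0,0,0.05],[0,0,0.05],[0,0,0.0],[0,0,-0.01],[0,0,-0.02]],"roll":[0,0,0,0,0],"hand":[0.5,0.5,0.5,0.5,0.5]}';python3 -m pendant '{"xyz":[[0,0,-0.01],[0,0,-0.01],[0,0,-0.01],[0,0,-0.01],[0,0,-0.01]],"roll":[0,0,0,0,0],"hand":[0.5,0.5,0.5,0.5,0.5]}'
```

```text
time: 5.9
ee_pos: [556.0, 310.0, -6.1]
tcp_rot: [-179.9, -0.0, 146.8]
contact_force: [0.4, -0.3, 0.9]
width: 42.5
gripper_force: 0.0
time: 6.4
ee_pos: [556.7, 310.4, -7.9]
tcp_rot: [180.0, 0.0, 146.8]
contact_force: [0.1, 0.6, 0.0]
width: 42.5
gripper_force: 0.0
```

```bash
python3 -m pendant '{"xyz":[[0,0,-0.01],[0,0,-0.02],[0,0,-0.02],[0,0,-0.02],[0,0,-0.02]],"roll":[0,0,0,0,0],"hand":[0.5,0.5,0.5,0.5,0.5]}';python3 -m pendant '{"xyz":[[0,0,-0.01],[0,0,-0.02],[0,0,-0.02],[0,0,-0.02],[0,0,-0.02]],"roll":[0,0,0,0,0],"hand":[0.5,0.5,0.5,0.5,0.5]}'
```

```text
time: 6.9
ee_pos: [556.6, 310.3, -14.1]
tcp_rot: [-180.0, -0.0, 146.8]
contact_force: [-0.9, 0.4, 0.7]
width: 42.6
gripper_force: 0.0
time: 7.4
ee_pos: [556.7, 310.3, -20.1]
tcp_rot: [180.0, 0.0, 146.8]
contact_force: [-0.1, 0.0, -0.8]
width: 42.2
gripper_force: 0.0
```

There is still no contact at −20, so the reported z is about 20 mm too low. I'll close a little higher than this.

```bash
python3 -m pendant '{"xyz":[[0,0,0.015],[0,0,0.015],[0,0,0.015],[0,0,0.015],[0,0,0.015]],"roll":[0,0,0,0,0],"hand":[0.55,0.62,0.7,0.7,0.7]}';python3 -m pendant '{"xyz":[[0,0,0],[0,0,0],[0,0,0],[0,0,0],[0,0,0]],"roll":[0,0,0,0,0],"hand":[1,1,1,1,1]}'
```

```text
time: 7.9
ee_pos: [556.6, 310.3, -15.6]
tcp_rot: [-180.0, -0.0, 146.8]
contact_force: [-0.8, 0.2, 0.5]
width: 25.4
gripper_force: 0.0
time: 8.4
ee_pos: [556.6, 310.3, -15.3]
tcp_rot: [180.0, -0.0, 146.8]
contact_force: [-1.9, -0.7, 6.0]
width: 20.4
gripper_force: 58.7
```

```bash
python3 -m pendant '{"xyz":[[0,0,0.16],[0,0,0.32],[0,0,0.48],[0.02,-0.16,0.48],[0.02,-0.32,0.48]],"roll":[0.04,0.085,0.13,0.17,0.209],"hand":[1,1,1,1,1]}';python3 -m pendant '{"xyz":[[0,-0.15,0],[0,-0.3,0],[0,-0.45,0],[0,-0.6,0],[0,-0.72,0]],"roll":[0,0,0,0,0],"hand":[1,1,1,1,1]}'; python3 -m pendant '{"xyz":[[0,0,0],[0,0,0],[0,0,0],[0,0,0],[0,0,0]],"roll":[0,0,0,0,0],"hand":[1,1,1,1,1]}'
python3 - <<'E'
from h import *
snap('scene','c4'); show('c4','c4',(180,110,380,260),4)
E
```

```text
time: 8.9
ee_pos: [563.8, 214.9, 130.0]
tcp_rot: [179.9, 0.2, -175.1]
contact_force: [1.2, -1.0, -1.6]
width: 20.7
gripper_force: 59.2
time: 9.4
ee_pos: [562.2, -4.9, 128.3]
tcp_rot: [-179.9, -0.0, -175.7]
contact_force: [0.7, -0.2, -0.5]
width: 20.7
gripper_force: 59.2
time: 9.9
ee_pos: [562.6, -0.4, 128.3]
tcp_rot: [180.0, -0.0, -175.5]
contact_force: [0.3, -0.0, -0.5]
width: 21.0
gripper_force: 59.2
```

View pics/c4.png

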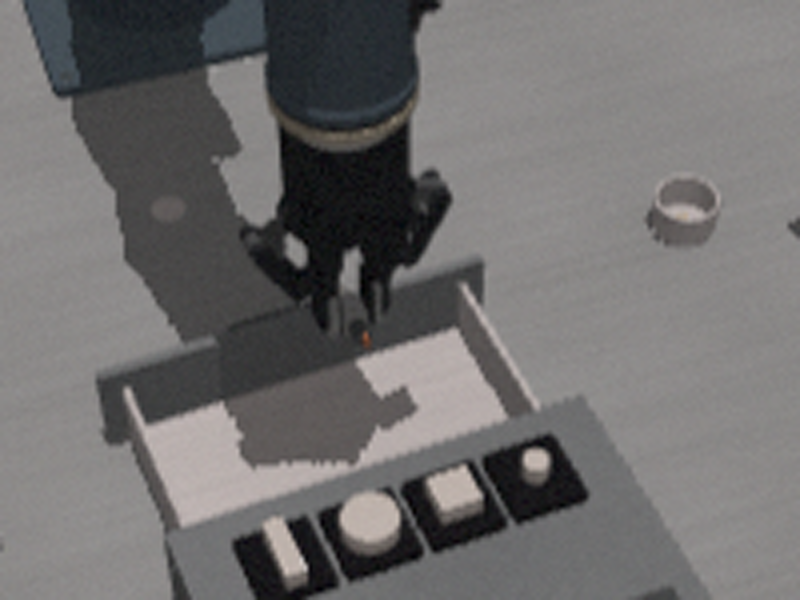

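The plug is held over the drawer with its copper tip at (367,338), aligned with the drawer. Lowering and releasing, then going on to plug B.

```bash
python3 -m pendant '{"xyz":[[0,0,-0.15],[0,0,-0.3],[0,0,-0.4],[0,0,-0.422],[0,0,-0.422]],"roll":[0,0,0,0,0],"hand":[1,1,1,1,1]}';python3 -m pendant '{"xyz":[[0,0,0],[0,0,0],[0,0,0],[0,0,0],[0,0,0]],"roll":[0,0,0,0,0],"hand":[1,0.62,0.62,0.62,0.62]}'; python3 -m pendant '{"xyz":[[0,0,0.08],[0,0,0.2],[0,0,0.35],[0,0,0.422],[0,0,0.422]],"roll":[0,0,0,0,0],"hand":[0.62,0.62,0.62,0.62,0.5]}'
python3 - <<'E'
from h import *
q=lambda u,v,z: px('c4',(u+.5)/4-.5+180,(v+.5)/4-.5+110,z)
print('panel',q(483,262,74),q(98,378,74)); print('deck',q(583,397,90),q(166,533,90))
for u,v in((285,552),(369,516),(455,486),(535,458)): print(q(u,v,114))
print('bowl',q(687,198,32))
E
```

```text
time: 10.45
ee_pos: [562.2, -1.3, 1.3]
tcp_rot: [180.0, -0.1, -175.5]
contact_force: [0.2, -0.3, -1.4]
width: 20.5
gripper_force: 59.2
time: 10.95
ee_pos: [562.9, -1.8, 2.3]
tcp_rot: [-180.0, 0.0, -175.6]
contact_force: [0.1, 0.3, 0.5]
width: 32.3
gripper_force: 0.0
time: 11.45
ee_pos: [564.7, -1.7, 132.0]
tcp_rot: [-180.0, 0.4, -175.6]
contact_force: [-0.6, -0.0, -0.7]
width: 42.5
gripper_force: 0.0
panel [475.9 124.8  74. ] [ 492.8 -157.9   74. ]
deck [627.2 137.7  90. ] [ 644.9 -148.3   90. ]
[699.7 -86.6 114. ]
[690.7 -30.6 114. ]
[686.2  26.6 114. ]
[681.8  81.1 114. ]
bowl [425.3 310.6  32. ]
```

```bash
cat >> h.py <<'E'
def chk(fn,**P):
    f=np.load('pics/scene0.npz')['frame'].astype(int); snap('scene',fn); g=np.load('pics/'+fn+'.npz')['frame'].astype(int)
    for n,p in P.items():
        u,v=proj('scene0',p).astype(int); s=np.s_[v-12:v+13,u-12:u+13]; print(n,abs(f[s]-g[s]).mean().round(1), (abs(f[s]-g[s]).max(2)>40).sum())
E
python3 -c "
from h import *
chk('c5',B=[535,437,10],C=[564,-286,10],bowl=[422,312,16],cap=[468,-398,10])"
python3 -m pendant '{"xyz":[[0,0.15,0],[0,0.3,0],[0,0.45,0],[0,0.6,0],[0,0.75,0]],"roll":[-0.03,-0.06,-0.09,-0.12,-0.144],"hand":[0.5,0.5,0.5,0.5,0.5]}';python3 -m pendant '{"xyz":[[-0.02,0.15,0],[-0.04,0.3,0],[-0.09,0.45,0],[-0.093,0.6,0],[-0.093,0.712,-0.05]],"roll":[0,0,0,0,0],"hand":[0.5,0.5,0.5,0.5,0.5]}'
```

```text
B 6.7 0
C 6.7 0
bowl 6.4 0
cap 5.7 0
time: 12.0
ee_pos: [561.6, 224.7, 126.9]
tcp_rot: [-179.9, -0.1, 158.3]
contact_force: [0.4, -1.2, -0.5]
width: 42.8
gripper_force: 0.0
time: 12.5
ee_pos: [533.5, 441.0, 113.4]
tcp_rot: [179.9, -0.0, 158.7]
contact_force: [0.9, 0.5, -0.6]
width: 42.6
gripper_force: 0.0
```

```bash
python3 -m pendant '{"xyz":[[0,0,-0.12],[0,0,-0.25],[0,0,-0.37],[0,0,-0.432],[0,0,-0.432]],"roll":[0,0,0,0,0],"hand":[0.5,0.5,0.5,0.5,0.5]}';python3 -m pendant '{"xyz":[[0,0,0],[0,0,0],[0,0,0],[0,0,0],[0,0,0]],"roll":[0,0,0,0,0],"hand":[0.7,0.7,1,1,1]}';python3 -m pendant '{"xyz":[[0,0,0],[0,0,0],[0,0,0.15],[0,0,0.3],[0,0,0.48]],"roll":[0,0,0,0,0],"hand":[1,1,1,1,1]}'
```

```text
time: 13.0
ee_pos: [533.1, 435.6, -20.2]
tcp_rot: [-179.7, -0.1, 158.5]
contact_force: [0.3, 0.6, 0.5]
width: 42.8
gripper_force: 0.0
time: 13.5
ee_pos: [534.8, 437.0, -15.9]
tcp_rot: [180.0, 0.0, 158.5]
contact_force: [-0.7, -0.3, -1.0]
width: 20.8
gripper_force: 58.7
time: 14.0
ee_pos: [534.1, 436.4, 124.5]
tcp_rot: [-179.9, -0.0, 158.5]
contact_force: [1.1, 0.9, -1.0]
width: 20.9
gripper_force: 59.0
```

```bash
python3 -m pendant '{"xyz":[[0.03,-0.15,0],[0.06,-0.3,0],[0.08,-0.46,0],[0.1,-0.63,0],[0.107,-0.8,0]],"roll":[0.03,0.06,0.09,0.12,0.144],"hand":[1,1,1,1,1]}';python3 -m pendant '{"xyz":[[0,-0.16,0],[0,-0.32,0],[0,-0.48,0],[0,-0.64,0],[0,-0.806,0]],"roll":[0,0,0,0,0],"hand":[1,1,1,1,1]}'; python3 -m pendant '{"xyz":[[0,0,0],[0,0,-0.15],[0,0,-0.3],[0,0,-0.42],[0,0,-0.42]],"roll":[0,0,0,0,0],"hand":[1,1,1,1,1]}';python3 -m pendant '{"xyz":[[0,0,0],[0,0,0],[0,0,0],[0,0,0],[0,0,0]],"roll":[0,0,0,0,0],"hand":[1,1,0.64,0.64,0.64]}'; python3 -m pendant '{"xyz":[[0,0,0.08],[0,0,0.2],[0,0,0.35],[0,0,0.422],[0,0,0.422]],"roll":[0,0,0,0,0],"hand":[0.64,0.64,0.64,0.6,0.5]}'
python3 -c "
from h import *
chk('c6',C=[564,-286,10],bowl=[422,312,16],cap=[468,-398,10]); show('c6','c6',(180,110,380,260),4)"
```

```text
time: 14.5
ee_pos: [567.0, 197.3, 124.0]
tcp_rot: [-180.0, 0.0, -175.4]
contact_force: [2.0, 0.1, -0.3]
width: 21.0
gripper_force: 59.0
time: 15.0
ee_pos: [566.6, -44.2, 124.1]
tcp_rot: [180.0, 0.0, -175.6]
contact_force: [1.5, -0.2, -0.1]
width: 21.0
gripper_force: 59.0
time: 15.5
ee_pos: [564.4, -42.3, -5.7]
tcp_rot: [180.0, -0.3, -175.6]
contact_force: [-0.2, -0.4, -0.8]
width: 21.0
gripper_force: 65.5
time: 16.0
ee_pos: [567.2, -42.5, -1.3]
tcp_rot: [-180.0, 0.1, -175.6]
contact_force: [0.6, -0.7, 0.1]
width: 30.6
gripper_force: 0.0
time: 16.5
ee_pos: [568.8, -42.6, 128.2]
tcp_rot: [-180.0, 0.4, -175.6]
contact_force: [-0.4, -0.1, -0.4]
width: 42.5
gripper_force: 0.0
C 5.8 0
bowl 5.6 0
cap 5.3 0
```

View pics/c6.png

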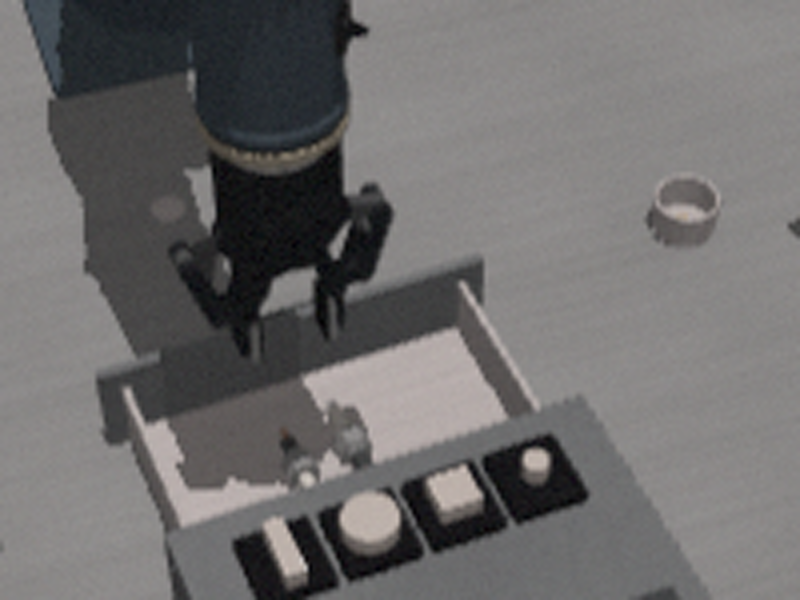

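Both plugs lie in the drawer, with hexagons at (350,440) and (300,465). Going to plug C next.

```bash
python3 -m pendant '{"xyz":[[0,-0.15,0],[0,-0.3,0],[0,-0.45,0],[0,-0.6,0],[-0.008,-0.81,0]],"roll":[-0.046,-0.092,-0.138,-0.184,-0.23],"hand":[0.5,0.5,0.5,0.5,0.5]}';python3 -m pendant '{"xyz":[[0,0,0],[0,0,0],[0,0,0],[0,0,0],[0,0,0]],"roll":[-0.046,-0.092,-0.138,-0.184,-0.233],"hand":[0.5,0.5,0.5,0.5,0.5]}';python3 - <<'E'
from h import *
s=monitor.read_state();print(s['ee_pos'],s['q'])
q=lambda u,v,z: px('scene0',(u+.5)/4-.5+100,(v+.5)/4-.5+210,z)
print(q(165,215,15),q(280,290,15))
snap('wrist','w7',scale=1.4)
E
```

```text
time: 17.05
ee_pos: [564.3, -273.1, 123.0]
tcp_rot: [-180.0, -0.1, 142.8]
contact_force: [1.6, -0.2, -0.3]
width: 42.9
gripper_force: 0.0
time: 17.55
ee_pos: [564.0, -272.2, 122.9]
tcp_rot: [-179.9, -0.1, 101.0]
contact_force: [-0.8, 0.3, 0.5]
width: 42.3
gripper_force: 0.0
[ 563.95364396 -272.21034979  122.87917426] [ 10.91665245  34.8024016   17.2285506   96.68050564 -12.60408468
  50.56288965  44.26160988]
[ 585.  -354.1   15. ] [ 665.3 -294.1   15. ]
```

View pics/w7.png

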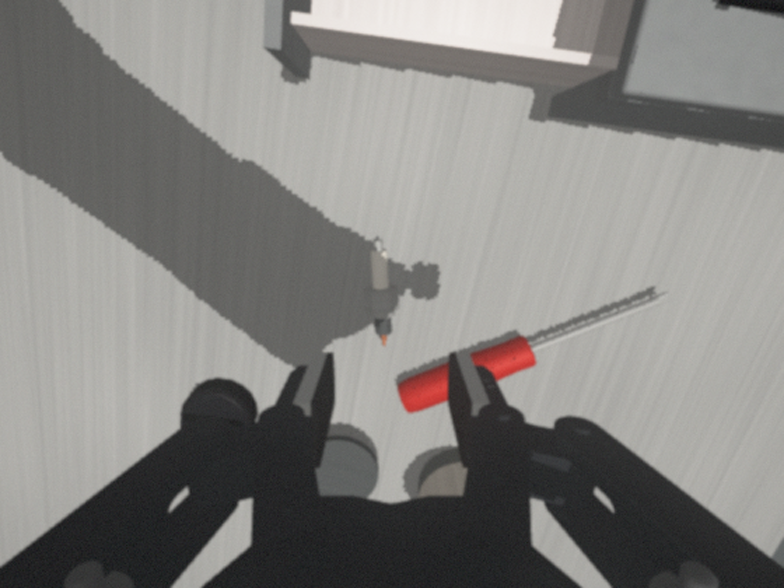

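```bash
python3 - <<'E'
from h import *
q=lambda u,v,z: px('w7',(u+.5)/1.4-.5,(v+.5)/1.4-.5,z)
T=q(385,343,10.5);E=q(378,240,10.5);H=q(382,303,12);d=T-E
print('org',E+d*41/74,'hex',H,np.linalg.norm(d),np.degrees(np.arctan2(d[1],d[0])))
print('oil',px('scene0',136/1.4,372/1.4,150),'handle',q(400,395,12),q(460,365,12))
E
```

```text
org [ 559.90540541 -288.03513514   10.5       ] hex [ 560.4 -290.4   12. ] 75.1385387134991 -75.66784810032
oil [ 660.2 -432.4  150. ] handle [ 587.  -359.3   12. ] [ 625.1 -326.5   12. ]
```

The plug's tip is at (385,343), its hexagon at (382,303) and its end at (378,240). The driver handle is clear of the fingers.

```bash
python3 -m pendant '{"xyz":[[-0.01,-0.054,0],[-0.01,-0.054,-0.15],[-0.01,-0.054,-0.3],[-0.01,-0.054,-0.42],[-0.01,-0.054,-0.463]],"roll":[0.011,0.011,0.011,0.011,0.011],"hand":[0.5,0.5,0.5,0.5,0.5]}';python3 -m pendant '{"xyz":[[0,0,0],[0,0,0],[0,0,0],[0,0,0],[0,0,0]],"roll":[0,0,0,0,0],"hand":[0.7,0.7,1,1,1]}';python3 -m pendant '{"xyz":[[0,0,0],[0,0,0],[0,0,0.15],[0,0,0.3],[0,0,0.46]],"roll":[0,0,0,0,0],"hand":[1,1,1,1,1]}'
```

```text
time: 18.1
ee_pos: [559.0, -287.1, -19.0]
tcp_rot: [-179.7, -0.2, 103.4]
contact_force: [-0.5, -0.2, 0.6]
width: 43.1
gripper_force: 0.0
time: 18.6
ee_pos: [562.8, -289.1, -13.0]
tcp_rot: [179.9, 0.1, 103.3]
contact_force: [0.2, -0.9, 4.7]
width: 20.8
gripper_force: 59.4
time: 19.1
ee_pos: [561.2, -288.4, 124.9]
tcp_rot: [-179.9, -0.0, 103.3]
contact_force: [1.5, 0.1, -1.4]
width: 20.7
gripper_force: 59.3
```

```bash
python3 -m pendant '{"xyz":[[0,0.13,0],[0.01,0.26,0],[0.02,0.39,0],[0.03,0.52,0],[0.03,0.65,0]],"roll":[0.046,0.092,0.138,0.184,0.23],"hand":[1,1,1,1,1]}';python3 -m pendant '{"xyz":[[0,0,0],[0,0,0],[0,0,0],[0,0,0],[0,0,0]],"roll":[0.046,0.092,0.138,0.184,0.221],"hand":[1,1,1,1,1]}'; python3 -m pendant '{"xyz":[[0,0,0],[0,0,-0.15],[0,0,-0.3],[0,0,-0.405],[0,0,-0.405]],"roll":[0,0,0,0,0],"hand":[1,1,1,1,1]}';python3 -m pendant '{"xyz":[[0,0,0],[0,0,0],[0,0,0],[0,0,0],[0,0,0]],"roll":[0,0,0,0,0],"hand":[1,1,0.66,0.66,0.66]}'; python3 -m pendant '{"xyz":[[0,0,0.08],[0,0,0.2],[0,0,0.35],[0,0,0.422],[0,0,0.422]],"roll":[0,0,0,0,0],"hand":[0.66,0.66,0.64,0.4,0]}'
python3 -c "
from h import *
chk('c8',bowl=[422,312,16],soc=[462,405,30]); show('c8','c8',(180,110,380,260),4)"
```

```text
time: 19.6
ee_pos: [571.0, -92.0, 124.0]
tcp_rot: [180.0, 0.1, 145.0]
contact_force: [0.4, -0.5, 0.8]
width: 20.6
gripper_force: 59.3
time: 20.1
ee_pos: [570.7, -93.8, 123.9]
tcp_rot: [-180.0, 0.0, -175.2]
contact_force: [0.1, -0.4, -0.5]
width: 20.2
gripper_force: 59.3
time: 20.6
ee_pos: [569.1, -94.8, -1.0]
tcp_rot: [-180.0, -0.2, -175.8]
contact_force: [-0.8, -0.4, 0.0]
width: 20.2
gripper_force: 64.2
time: 21.1
ee_pos: [571.1, -93.6, 2.6]
tcp_rot: [-180.0, 0.1, -175.5]
contact_force: [0.0, -1.0, -0.2]
width: 28.9
gripper_force: 0.0
time: 21.6
ee_pos: [572.9, -93.9, 132.5]
tcp_rot: [-179.9, 0.4, -175.6]
contact_force: [0.6, 0.1, 0.2]
width: 59.0
gripper_force: 0.0
bowl 3.9 0
soc 3.9 0
```

View pics/c8.png

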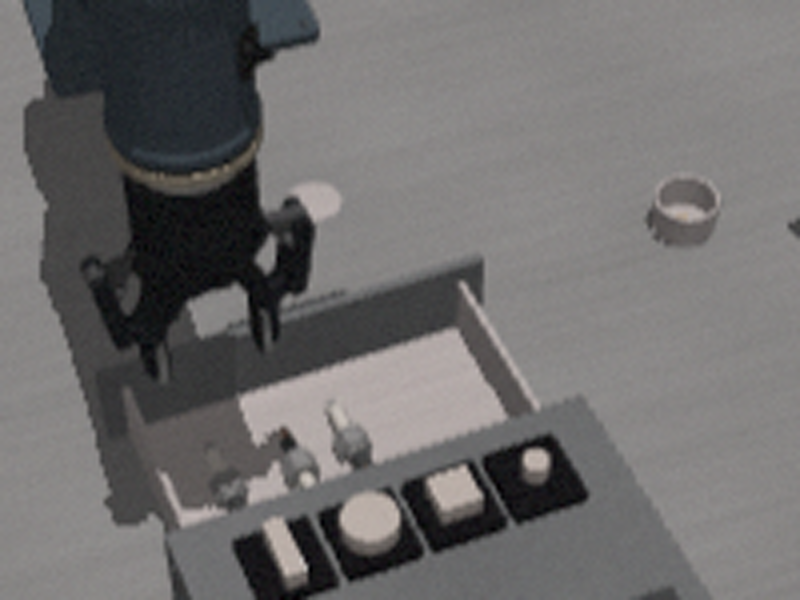

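All three plugs are in the drawer. The bowl is still where it was, at (687,205) in the crop. Fetching it.

```bash
python3 -m pendant '{"xyz":[[-0.05,0.135,0],[-0.1,0.27,0],[-0.15,0.405,0],[-0.2,0.54,0],[-0.248,0.676,0]],"roll":[0,0,0,0,0],"hand":[0.1,0.1,0.1,0.1,0.1]}';python3 -m pendant '{"xyz":[[-0.05,0.135,0],[-0.1,0.27,0],[-0.15,0.405,0],[-0.2,0.54,0],[-0.248,0.676,0]],"roll":[0,0,0,0,0],"hand":[0.1,0.1,0.1,0.1,0.1]}';python3 -m pendant '{"xyz":[[0,0,0],[0,0,-0.1],[0,0,-0.2],[0,0,-0.2],[0,0,-0.2]],"roll":[0,0,0,0,0],"hand":[0.1,0.1,0.1,0.1,0.1]}';python3 - <<'E'
from h import *
snap('wrist','w9',scale=1.4); print(monitor.read_state()['ee_pos'])
E
```

```text
time: 22.15
ee_pos: [494.8, 110.3, 127.5]
tcp_rot: [-180.0, -0.1, -175.5]
contact_force: [0.7, 0.7, -0.7]
width: 77.1
gripper_force: 0.0
time: 22.65
ee_pos: [420.5, 312.9, 127.4]
tcp_rot: [-179.9, -0.1, -175.5]
contact_force: [0.9, -0.3, -0.6]
width: 77.2
gripper_force: 0.0
time: 23.15
ee_pos: [421.5, 311.1, 68.1]
tcp_rot: [-179.9, -0.1, -175.6]
contact_force: [0.2, 0.6, 0.6]
width: 76.7
gripper_force: 0.0
[422.19719462 311.72737209  68.98227093]
```

View pics/w9.png

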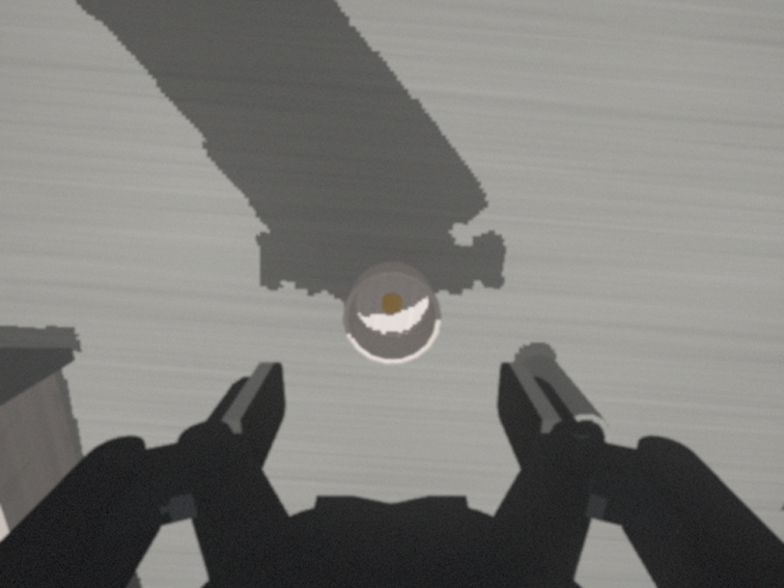

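The bowl, at (392,315), is centred between the fingers, and the right finger passes beside the socket.

```bash
python3 -m pendant '{"xyz":[[0,0,-0.08],[0,0,-0.16],[0,0,-0.24],[0,0,-0.27],[0,0,-0.27]],"roll":[0,0,0,0,0],"hand":[0.1,0.1,0.1,0.1,0.1]}';python3 -m pendant '{"xyz":[[0,0,0],[0,0,0],[0,0,0],[0,0,0],[0,0,0]],"roll":[0,0,0,0,0],"hand":[0.3,0.4,1,1,1]}';python3 -m pendant '{"xyz":[[0,0,0],[0,0,0],[0,0,0.15],[0,0,0.3],[0,0,0.45]],"roll":[0,0,0,0,0],"hand":[1,1,1,1,1]}'
```

```text
time: 23.7
ee_pos: [422.0, 311.8, -12.4]
tcp_rot: [-180.0, -0.0, -175.5]
contact_force: [-0.0, 0.1, -0.7]
width: 76.8
gripper_force: 0.0
time: 24.2
ee_pos: [422.8, 312.4, -10.5]
tcp_rot: [179.9, 0.1, -175.5]
contact_force: [-0.9, -1.0, 13.0]
width: 48.8
gripper_force: 59.9
time: 24.7
ee_pos: [421.8, 311.8, 125.0]
tcp_rot: [180.0, 0.0, -175.5]
contact_force: [1.3, 0.5, -0.6]
width: 48.2
gripper_force: 62.5
```

```bash
python3 -m pendant '{"xyz":[[0.05,-0.09,0],[0.1,-0.18,0],[0.15,-0.27,0],[0.2,-0.36,0],[0.228,-0.416,0]],"roll":[0,0,0,0,0],"hand":[1,1,1,1,1]}';python3 -m pendant '{"xyz":[[0.05,-0.09,0],[0.1,-0.18,0],[0.15,-0.27,0],[0.2,-0.36,0],[0.228,-0.416,0]],"roll":[0,0,0,0,0],"hand":[1,1,1,1,1]}'; python3 -m pendant '{"xyz":[[0,0,0],[0,0,-0.15],[0,0,-0.3],[0,0,-0.4],[0,0,-0.4]],"roll":[0,0,0,0,0],"hand":[1,1,1,1,1]}';python3 -m pendant '{"xyz":[[0,0,0],[0,0,0],[0,0,0],[0,0,0],[0,0,0]],"roll":[0,0,0,0,0],"hand":[1,1,0.34,0.34,0.34]}'
```

```text
time: 25.2
ee_pos: [491.7, 184.6, 123.6]
tcp_rot: [-180.0, 0.1, -175.7]
contact_force: [0.1, -0.4, -0.3]
width: 48.8
gripper_force: 62.6
time: 25.7
ee_pos: [560.0, 59.6, 123.6]
tcp_rot: [-180.0, 0.1, -175.7]
contact_force: [-0.4, 0.7, -0.3]
width: 48.8
gripper_force: 62.6
time: 26.2
ee_pos: [557.0, 63.2, 0.2]
tcp_rot: [180.0, -0.2, -175.5]
contact_force: [-1.2, -0.3, -0.6]
width: 49.1
gripper_force: 67.4
time: 26.7
ee_pos: [559.1, 62.4, 3.2]
tcp_rot: [180.0, 0.1, -175.5]
contact_force: [0.2, -1.2, -0.6]
width: 56.8
gripper_force: 0.0
```

```bash
python3 -m pendant '{"xyz":[[0,0,0.05],[0,0,0.15],[0,0,0.3],[0,0,0.45],[0,0,0.5]],"roll":[0,0,0,0,0],"hand":[0.34,0.34,0.34,0.34,0.34]}';python3 -m pendant '{"xyz":[[-0.16,0,0],[-0.32,0,0],[-0.4,0,0],[-0.4,0,0],[-0.4,0,0]],"roll":[0,0,0,0,0],"hand":[1,1,1,1,1]}'
python3 -c "
from h import *
snap('scene','c10'); show('c10','c10',(180,110,380,260),4)"
```

```text
time: 27.2
ee_pos: [560.8, 62.6, 157.4]
tcp_rot: [180.0, 0.4, -175.6]
contact_force: [0.1, 0.6, -0.5]
width: 56.7
gripper_force: 0.0
time: 27.7
ee_pos: [439.2, 62.4, 153.2]
tcp_rot: [180.0, 0.1, -175.5]
contact_force: [0.9, -0.1, 0.4]
width: -0.1
gripper_force: 0.0
```

View pics/c10.png

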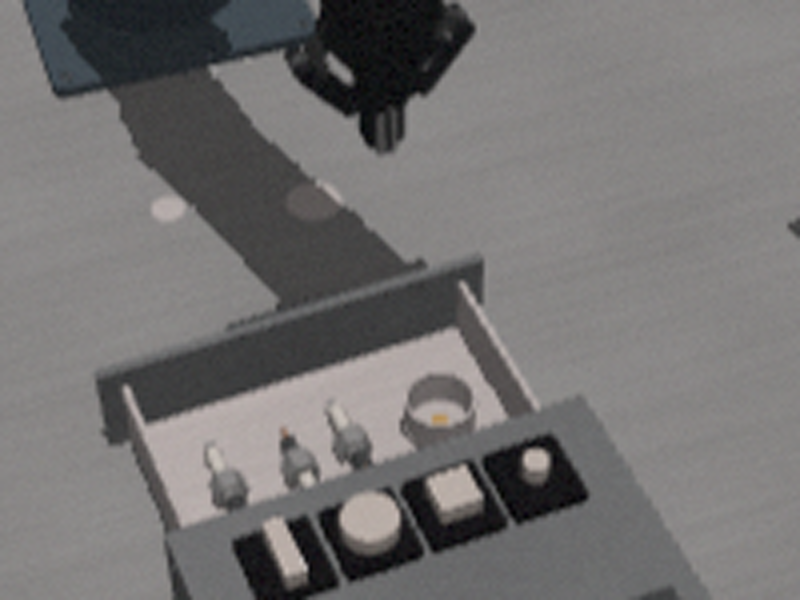

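All three plugs and the bowl, at (440,410), are in the open drawer. Next I'll work out the z offset and shut the drawer.

```bash
python3 - <<'E'
from h import *
from scipy.optimize import least_squares
print(monitor.read_state()['ee_pos'],[ (z,(proj('c10',[439.2,62.4,z])-[180,110])*4+1.5) for z in(150,160,170,180)])
q=lambda u,v,z: px('c10',(u+.5)/4-.5+180,(v+.5)/4-.5+110,z)
print('lip',q(424,263,65),q(230,328,65))
E
```

```text
[439.89539149  62.455399   153.05113846] [(150, array([381.5, 169.1])), (160, array([381.5, 158.3])), (170, array([381.5, 147.5])), (180, array([381.1, 136.3]))]
lip [454.9  88.   65. ] [469.9 -60.   65. ]
```

```bash
python3 -m pendant '{"xyz":[[0,-0.14,0],[0,-0.27,0],[0,-0.27,-0.14],[0,-0.27,-0.28],[0,-0.27,-0.407]],"roll":[0,0,0,0,0],"hand":[1,1,1,1,1]}'; for i in 1 2 3; do python3 -m pendant '{"xyz":[[0.027,0.002,0],[0.053,0.004,0],[0.08,0.006,0],[0.107,0.008,0],[0.133,0.01,0]],"roll":[0,0,0,0,0],"hand":[1,1,1,1,1]}'; done
```

```text
time: 28.25
ee_pos: [440.4, -19.2, 29.0]
tcp_rot: [180.0, 0.1, -175.6]
contact_force: [0.7, 0.3, -0.1]
width: -0.1
gripper_force: 0.0
time: 28.75
ee_pos: [480.4, -15.7, 31.9]
tcp_rot: [-180.0, 0.1, -175.5]
contact_force: [-2.9, -1.0, 1.8]
width: 0.1
gripper_force: 1.3
time: 29.25
ee_pos: [519.3, -12.7, 30.5]
tcp_rot: [-180.0, 0.0, -175.5]
contact_force: [-2.3, -1.3, 1.7]
width: 0.1
gripper_force: 1.3
time: 29.75
ee_pos: [559.2, -9.8, 30.4]
tcp_rot: [-180.0, -0.0, -175.5]
contact_force: [-1.7, -2.6, 0.9]
width: 0.1
gripper_force: 1.3
```

Pushing well at about 3 N. Continuing to the stop in smaller steps.

```bash
python3 -m pendant '{"xyz":[[0.027,0.002,0],[0.053,0.004,0],[0.08,0.006,0],[0.107,0.008,0],[0.12,0.009,0]],"roll":[0,0,0,0,0],"hand":[1,1,1,1,1]}'; for i in 1 2 3; do python3 -m pendant '{"xyz":[[0.005,0,0],[0.01,0.001,0],[0.015,0.001,0],[0.015,0.001,0],[0.015,0.001,0]],"roll":[0,0,0,0,0],"hand":[1,1,1,1,1]}'; done
```

```text
time: 30.25
ee_pos: [595.8, -6.6, 30.5]
tcp_rot: [180.0, 0.1, -175.5]
contact_force: [-2.0, -1.5, 1.9]
width: 0.2
gripper_force: 1.0
time: 30.75
ee_pos: [598.7, -6.4, 30.4]
tcp_rot: [180.0, -0.0, -175.5]
contact_force: [-3.3, 0.0, 0.5]
width: -0.2
gripper_force: 1.5
time: 31.25
ee_pos: [598.6, -6.6, 30.0]
tcp_rot: [-180.0, -0.5, -175.5]
contact_force: [-17.8, 0.5, 11.5]
width: 0.3
gripper_force: 8.6
time: 31.75
ee_pos: [598.4, -6.7, 29.7]
tcp_rot: [-180.0, -1.0, -175.5]
contact_force: [-31.3, 0.1, 22.8]
width: 0.1
gripper_force: 15.8
```

```bash
python3 -m pendant '{"xyz":[[-0.06,0,0],[-0.12,0,0],[-0.12,0,0.15],[-0.12,0,0.3],[-0.12,0,0.4]],"roll":[0,0,0,0,0],"hand":[1,1,1,1,1]}'; python3 -m pendant '{"xyz":[[0.12,0.1,0],[0.24,0.2,0],[0.367,0.292,0],[0.367,0.292,0],[0.367,0.292,-0.13]],"roll":[0,0,0,0,0],"hand":[1,1,1,1,1]}'; python3 - <<'E'
from h import *
print(monitor.read_state()['ee_pos'])
a=snap('scene','c11')['frame'];b=snap('wrist','w11')['frame']
g=cv2.resize(a[150:300,200:350],(600,600),interpolation=cv2.INTER_CUBIC)[:500]; h=cv2.resize(b,(200,150)); 
o=np.zeros((500,800,3),np.uint8); o[:,:600]=g; o[:150,600:]=h; cv2.imwrite('pics/m11.png',o[:,:,::-1])
E
```

```text
time: 32.25
ee_pos: [573.6, -5.9, 153.8]
tcp_rot: [180.0, 0.3, -175.5]
contact_force: [0.7, -0.4, 0.4]
width: -0.1
gripper_force: 0.0
time: 32.75
ee_pos: [687.1, 83.8, 115.6]
tcp_rot: [179.9, 0.6, -175.4]
contact_force: [0.8, -1.1, -1.5]
width: 0.1
gripper_force: 0.0
[687.08373454  83.83275853 115.61594816]
```

View pics/m11.png

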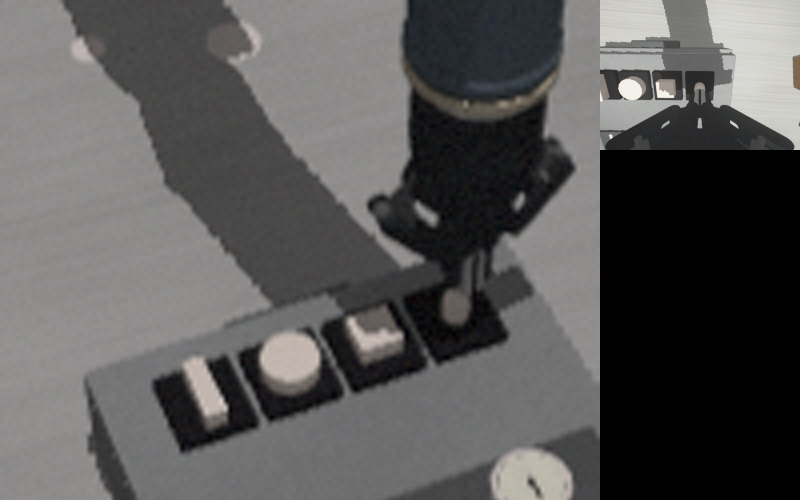

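The drawer is shut and the fingers are at the small key, which sits at (455,305). I'll check the alignment numerically.

```bash
python3 - <<'E'
from h import *
P=lambda p:(proj('c11',p)-[200,150])*4+1.5
s=monitor.read_state();print(s['ee_pos'],s['time'])
for z in(116,125,131):print(z,P([687,84,z]))
for k in([683.3,81.5,114],[687.6,25.7,114],[692,-30.1,114],[696.3,-86,114]):print(P(k),(proj('w11',k)/2.8+[600,0]).round(1))
f=np.load('pics/c11.npz')
q=lambda u,v,z: px('c11',(u+.5)/4-.5+200,(v+.5)/4-.5+150,z)
for u,v in((196,378),(290,360),(375,325),(455,303)):print(q(u,v,114))
E
```

```text
[679.64489887  81.24251102 107.1816107 ] 32.85
116 [462.7 301.1]
125 [463.1 291.9]
131 [463.9 285.9]
[456.3 299.5] [699.4  92.1]
[374.3 328.3] [664.9  92. ]
[290.3 357.5] [630.4  92. ]
[204.3 387.5] [595.8  91.9]
[688.1 -88.7 114. ]
[693.8 -31.  114. ]
[685.4  26.9 114. ]
[685.5  79.7 114. ]
```

```bash
python3 -m pendant '{"xyz":[[0,0,-0.01],[0,0,-0.02],[0,0,-0.03],[0,0,-0.04],[0,0,-0.04]],"roll":[0,0,0,0,0],"hand":[1,1,1,1,1]}';  python3 -m pendant '{"xyz":[[0,0,-0.005],[0,0,-0.01],[0,0,-0.01],[0,0,-0.01],[0,0,-0.01]],"roll":[0,0,0,0,0],"hand":[1,1,1,1,1]}'; python3 -m pendant '{"xyz":[[0,0,-0.005],[0,0,-0.01],[0,0,-0.01],[0,0,-0.01],[0,0,-0.01]],"roll":[0,0,0,0,0],"hand":[1,1,1,1,1]}'
```

```text
time: 33.35
ee_pos: [682.1, 81.4, 99.6]
tcp_rot: [-180.0, 0.0, -175.5]
contact_force: [0.1, -0.3, -0.5]
width: 0.1
gripper_force: 0.0
time: 33.85
ee_pos: [682.1, 81.5, 96.5]
tcp_rot: [-180.0, 0.0, -175.5]
contact_force: [-0.4, 0.5, 1.0]
width: -0.1
gripper_force: 0.0
time: 34.35
ee_pos: [682.1, 81.5, 93.4]
tcp_rot: [-180.0, -0.0, -175.5]
contact_force: [-1.6, 0.6, -0.6]
width: 0.0
gripper_force: 0.0
```

```bash
for i in 1 2 3; do python3 -m pendant '{"xyz":[[0,0,-0.005],[0,0,-0.01],[0,0,-0.01],[0,0,-0.01],[0,0,-0.01]],"roll":[0,0,0,0,0],"hand":[1,1,1,1,1]}' | egrep 'pos|force'; done
```

```text
ee_pos: [682.2, 81.6, 90.6]
contact_force: [-0.1, 0.0, 1.8]
gripper_force: 1.5
ee_pos: [682.2, 81.5, 87.6]
contact_force: [-1.0, -1.0, 4.3]
gripper_force: 2.1
ee_pos: [682.4, 81.6, 86.9]
contact_force: [-7.9, -0.9, 23.2]
gripper_force: 11.5
```

The small key bottoms at about 87 mm reported, where the force jumps to 23 N. Next is the square key.

```bash
python3 -m pendant '{"xyz":[[0,0,0.04],[0,0,0.067],[0.007,-0.09,0.067],[0.013,-0.185,0.067],[0.013,-0.185,0.067]],"roll":[0,0,0,0,0],"hand":[1,1,1,1,1]}' | egrep 'pos|force';  python3 -m pendant '{"xyz":[[0,0,0],[0,0,0],[0,0,-0.02],[0,0,-0.04],[0,0,-0.05]],"roll":[0,0,0,0,0],"hand":[1,1,1,1,1]}' | egrep 'pos|force'; python3 -m pendant '{"xyz":[[0,0,-0.007],[0,0,-0.013],[0,0,-0.015],[0,0,-0.015],[0,0,-0.015]],"roll":[0,0,0,0,0],"hand":[1,1,1,1,1]}' | egrep 'pos|force'
```

```text
ee_pos: [686.0, 19.7, 104.2]
contact_force: [0.4, -1.6, 0.3]
gripper_force: 0.0
ee_pos: [685.9, 27.1, 88.9]
contact_force: [-1.2, 2.6, 3.8]
gripper_force: 1.9
ee_pos: [686.1, 27.1, 87.0]
contact_force: [-5.8, 2.3, 17.1]
gripper_force: 8.6
```

Square key pressed fully down. Back to the small key.

```bash
python3 -m pendant '{"xyz":[[0,0,0.04],[0,0,0.067],[-0.006,0.09,0.067],[-0.013,0.185,0.067],[-0.013,0.185,0.067]],"roll":[0,0,0,0,0],"hand":[1,1,1,1,1]}' | egrep 'pos|force';  python3 -m pendant '{"xyz":[[0,0,0],[0,0,0],[0,0,-0.02],[0,0,-0.04],[0,0,-0.05]],"roll":[0,0,0,0,0],"hand":[1,1,1,1,1]}' | egrep 'pos|force'; python3 -m pendant '{"xyz":[[0,0,-0.007],[0,0,-0.013],[0,0,-0.015],[0,0,-0.015],[0,0,-0.015]],"roll":[0,0,0,0,0],"hand":[1,1,1,1,1]}' | egrep 'pos|force'
```

```text
ee_pos: [681.4, 87.4, 105.3]
contact_force: [-0.0, 1.5, 0.3]
gripper_force: 0.0
ee_pos: [682.1, 80.4, 89.5]
contact_force: [-0.1, -2.6, 3.0]
gripper_force: 1.8
ee_pos: [682.3, 80.4, 87.1]
contact_force: [-3.6, -3.8, 13.1]
gripper_force: 6.6
```

```bash
python3 -m pendant '{"xyz":[[0,0,0.06],[0.01,-0.13,0.1],[0.02,-0.28,0.1],[0.03,-0.42,0.1],[0.045,-0.56,0.1]],"roll":[0,0,0,0,0],"hand":[1,1,1,1,1]}' | egrep 'pos|force';  python3 -m pendant '{"xyz":[[0,0,0],[0,0,0],[0,0,-0.03],[0,0,-0.06],[0,0,-0.083]],"roll":[0,0,0,0,0],"hand":[1,1,1,1,1]}' | egrep 'pos|force'; python3 -m pendant '{"xyz":[[0,0,-0.007],[0,0,-0.013],[0,0,-0.017],[0,0,-0.017],[0,0,-0.017]],"roll":[0,0,0,0,0],"hand":[1,1,1,1,1]}' | egrep 'pos|force'
```

```text
ee_pos: [695.4, -87.7, 115.7]
contact_force: [0.6, 1.1, -0.4]
gripper_force: 0.0
ee_pos: [695.3, -84.5, 89.5]
contact_force: [-1.3, 1.9, 4.0]
gripper_force: 1.8
ee_pos: [695.5, -84.8, 87.1]
contact_force: [-5.8, 4.0, 12.2]
gripper_force: 6.3
```

Bar key pressed. Last is the large round key, then retract.

```bash
python3 -m pendant '{"xyz":[[0,0,0.04],[0,0,0.067],[-0.007,0.09,0.067],[-0.015,0.182,0.067],[-0.015,0.182,0.067]],"roll":[0,0,0,0,0],"hand":[1,1,1,1,1]}' | egrep 'pos|force';  python3 -m pendant '{"xyz":[[0,0,0],[0,0,0],[0,0,-0.02],[0,0,-0.04],[0,0,-0.05]],"roll":[0,0,0,0,0],"hand":[1,1,1,1,1]}' | egrep 'pos|force'; python3 -m pendant '{"xyz":[[0,0,-0.007],[0,0,-0.013],[0,0,-0.019],[0,0,-0.019],[0,0,-0.019]],"roll":[0,0,0,0,0],"hand":[1,1,1,1,1]}' | egrep 'pos|force'; python3 -m pendant '{"xyz":[[0,0,0.05],[0,0,0.15],[0,0,0.3],[0,0,0.4],[0,0,0.4]],"roll":[0,0,0,0,0],"hand":[1,1,1,1,1]}'; python3 -m pendant '{"xyz":[[0,0,0],[0,0,0],[0,0,0],[0,0,0],[0,0,0]],"roll":[0,0,0,0,0],"hand":[1,1,1,1,1]}' | egrep 'pos|force'
```

```text
ee_pos: [691.1, -26.3, 106.3]
contact_force: [-0.2, -0.3, 0.2]
gripper_force: 0.0
ee_pos: [691.0, -32.9, 90.0]
contact_force: [-1.3, -1.3, 2.5]
gripper_force: 1.7
ee_pos: [691.1, -32.9, 87.0]
contact_force: [-6.0, -2.9, 17.3]
gripper_force: 8.6
time: 42.35
ee_pos: [693.6, -31.3, 210.7]
tcp_rot: [180.0, 0.5, -175.5]
contact_force: [0.0, -0.3, -0.0]
width: 0.3
gripper_force: 0.0
ee_pos: [690.9, -31.8, 204.4]
contact_force: [0.2, 0.4, 0.2]
gripper_force: 0.0
```

```bash
python3 - <<'E'
from h import *
chk('c12',cap=[468,-398,10],soc=[462,405,30],oil=[660,-432,75],drv=[625,-326,12],carton=[630,260,20])
f=np.load('pics/c11.npz')['frame'].astype(int);g=np.load('pics/c12.npz')['frame'].astype(int)
for p in([628,-100,85],[628,-145,80],[628,110,85]):
    u,v=proj('c12',p).astype(int); s=np.s_[v-8:v+9,u-8:u+9]; print((abs(f[s]-g[s]).max(2)>40).sum())
print(workorder.job_done())
E
```

```text
cap 7.0 0
soc 8.4 0
oil 5.5 0
drv 7.5 0
carton 10.2 5
251
3
250
the job is handed in; nothing more can be done
None
```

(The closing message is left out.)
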